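# Clear the cups off the sample warmer and hold its lid open

## Robot

A 6-joint arm with a two-finger parallel gripper is mounted at the origin on the work surface. World frame = base frame: x ahead of the robot, y to its left, z up, the work surface at z = 0. Lengths are in m, angles in rad, forces in N, time in s.
With the tool pointing down it reaches from about 0.3 to 0.775 m from the base axis. Payload 14.6 kg.
Tool frame: the origin (TCP) lies at the centre of the arm's flange, where the gripper is bolted on; the fingertips stand 199 mm ahead of it and the grasp point (between the pads) lies 180 mm ahead of it; z points along the fingers, y is the line along which they close (so a half turn about z gives the same grasp; the last joint's range is limited). The gripper opens to 94 mm and grips with 3 to 60 N. Pads are 16 mm wide; open, the fingers measure 119 mm over their backs; the gripper's body (75 mm by 177 mm) begins 78 mm behind the grasp point.
Start: joints at [-0.067, 0.3, 1.521, -0, 1.321, -0.067], TCP at [0.55, -0, 0.405] pointing down, gripper open.
Joint ranges: [-3.03, 3.03], [-0.79, 2.21], [0.23, 2.52], [-1.04, 4.18], [0, 3.07], [-2.55, 2.55]. Speed limits (rad/s): [2.22, 2.22, 2.57, 3.14, 3.14, 3.14].

## Interface

Orientations are given as [roll, pitch, yaw] about the fixed x, y, z axes, in that order (R = Rz(yaw) Ry(pitch) Rx(roll)).
In Python, from station import ctrl gives the robot as it stands. The module is installed in compiled form; this text tells all that it offers.
- The arm moves only by the tool servo_tool, never from a script. Its argument "motion" is a list of rows, each a list of 5 numbers: the closure, from 0 (fully open) to 1 (shut), then the shift along the world's x, y, z in cm, then the turn about the world's z in degrees. A call has 1 to 20 rows; each row is the pose to reach, as a shift and turn from the pose commanded when the call began; what a row does not reach only later rows make up. A row lasts 1/8 s, in which the tool goes at most 62.5 mm and 10.7 degrees, less where a joint would pass 70% of its speed; a pose out of reach is approached as far as the arm can. A call with a gripper value outside its range is refused whole. The fingers move at their own pace and stop on an object; "squeeze" is the grip in N (left out, the last holds). Time passes only in rows, so rows that repeat a pose let the fingers close. It gives the time, the measured TCP pose, the force, the opening and the grip force at its end, in the units of the state.
- ctrl.get_obs(): the state, without advancing time (a new reading comes with each control period).
- ctrl.camera(name): name is "scene" or "side" or "wrist"; returns a dict with "image" (480x640x3 uint8, red, green, blue), "fx", "fy", "cx", "cy" (pixels), "dist" ([k1, k2, p1, p2, k3] as OpenCV has them; the pictures are not rectified), "camera_from_world" (4x4, takes a point from world to camera coordinates); the wrist camera has in their place "hand_eye" (4x4, takes a point from camera to tool coordinates, whose origin is the TCP and whose axes are the flange's). Camera axes: x right, y up, looking along -z (the intrinsics and any distortion apply to the point x, -y, -z); pixel columns grow to the right and rows downward; lengths in m; the calibration is good to about 2 mm. A picture is of the moment at which its call begins: read the wrist's pose just before it. There is no depth.
- ctrl.hand_in(): hands the job in; it is judged then, once.
The state is a dict: "time_s": time; "qpos": joint angles; "joint_vel": joint speeds; "tau": joint torques, N m; "ee_pos": TCP position; "eef_rot": TCP orientation; "force": force on the tool from outside, world axes, zero at the start; "moment": the same for the moment, N m; "grip_width": finger opening in m; "grip_force": force on a finger pad.
Only numpy, scipy, OpenCV 4.12 (cv2) and the standard library are available. Lean on these libraries where they do the work, as an engineer would, in place of code of your own. Each camera call takes 0.05 s, during which the arm holds its last target. There are 200 camera calls.

## Task

Two steel cups were left on the lid of the white sample warmer: nest the three cups, the middle one in the wide low one standing on the table and the slim one in the middle one, all upright. Then lift the warmer's lid, which has a bar handle, and finish holding it open at 60 degrees (give or take 5) so that I can reach the tubes: the lid falls shut if let go, so keep hold of it when you finish. Leave the bottle, the carton and the computer mouse where they are.

Things in the scene. Friction and masses are not known exactly. Their poses are not given: they have to be found in the camera images.
- warmer: White bench sample warmer, a fixed box 180 mm deep (its x) by 280 mm wide (its y) by 100 mm high, closed by a flat white lid, whose top is 114.5 mm above the table. Origin: centre of its underside, on the table. Its -x side is the front (black display, bar handle), facing the robot; the lid's hinge runs along its +x edge.
- lid_angle (a joint): Angle of the warmer's lid in rad: 0 shut, grows as its front edge swings up and back about the rear edge; stops at 1.4. 60 degrees is 1.047. The lid (about 0.5 kg) has no stay or catch and falls shut from any angle; holding it up at the bar takes about 3 N.
- lid: The warmer's flat lid, 180 x 280 mm, 14 mm thick, with its bar handle. Origin: on the hinge axis at the middle of its rear edge, 107.5 mm above the table; the axis is level and runs along the lid's y. Its own x points from the front to the hinge, z is its upward normal when shut; all turn with the lid.
- lid_bar (a point): Centre of the lid's dark steel round bar handle, 12 mm thick, 120 mm long along the warmer's y, carried 45 mm in front of the lid's front edge by an arm at each end. Lid shut, it is 107.5 mm above the table, 225 mm straight in front of the hinge axis and level with it. It turns with the lid and can swivel between finger pads.
- wide_cup: Wide low open steel cup standing on the table to the left or right of the warmer: 60 mm high, outer radius 44 mm at the base and 52 mm at the rim, wall 3 mm, base 4 mm thick, 0.18 kg, loose. Origin: centre of its underside, z up the axis.
- mid_cup: Middle open steel cup, standing on the warmer's lid at the start: 78 mm high, outer radius 28 mm at the base and 33 mm at the rim, wall 3 mm, base 4 mm thick, about 0.09 kg, loose. Origin: centre of its underside, z up the axis. Nested, it stands 22 mm above the wide cup's rim.
- slim_cup: Slim tall open steel cup, standing on the warmer's lid at the start: 96 mm high, outer radius 17 mm at the base and 20 mm at the rim, wall 3 mm, base 4 mm thick, about 0.06 kg, loose. Origin: centre of its underside, z up the axis. Nested, it stands 22 mm above the middle cup's rim.
- bottle: Bystander: closed white bottle with a paper label, radius 30 mm, 130 mm high, standing on the table at the side of the warmer opposite the wide cup. Origin: centre of its underside.
- carton: Bystander: blue and white carton 70 x 100 x 50 mm high, on the table at the robot's right. Origin: centre of its underside.
- mouse: Bystander: black computer mouse 100 x 60 x 30 mm high, on the table at the robot's left. Origin: centre of its underside.
Not all that is in view belongs to the job. What is shaped like the slim_cup but green is not meant.

How it is judged:
By the outcome, as a careful person would: the job done as asked, in the order asked, and still so for the second after the job is handed in, while the arm keeps its last pose, push and grip.
It also fails if it takes over 72 s, if anything falls off the work surface, if the arm or the gripper's body presses on something with over 40 N, if the wrist force passes 120 N, or if a joint passes its speed limit or range.

## Working session

There is one attempt and no reset: what is moved stays moved. The work goes in short steps, Python scripts to look and compute and a tool call to move; the robot and the scene stay as the last step left them, time stands still between calls to the robot, and variables do not carry over. Pictures are saved under pics/ and viewed, at most 10 in all, crops included, and the job is handed in when it is done.

Besides the shell and the picture viewer there is one more tool, called after "Call:" as name(argument=value, ...), one argument or row to a line, values as JSON. servo_tool: Moves the arm, as the interface text tells. Its arguments: {"type":"object","properties":{"motion":{"type":"array","items":{"type":"array","items":{"type":"number"}}},"squeeze":{"type":"number"}},"required":["motion"]}

```bash
mkdir -p pics
cat > h.py <<'E'
import numpy as np, cv2
from scipy.spatial.transform import Rotation as R
from station import ctrl
def cam(n):
    o=ctrl.get_obs(); c=ctrl.camera(n)
    if n=="wrist":
        T=np.eye(4); e=np.array(o["eef_rot"]); T[:3,:3]=R.from_euler("xyz",e).as_matrix() if e.size==3 else e.reshape(3,3)
        T[:3,3]=o["ee_pos"]; c["W"]=T@np.array(c["hand_eye"])
    else: c["W"]=np.linalg.inv(np.array(c["camera_from_world"]))
    c["K"]=np.array([[c["fx"],0,c["cx"]],[0,c["fy"],c["cy"]],[0,0,1]]); c["dist"]=np.array(c["dist"],float)
    return c
def ray(c,uv):
    p=cv2.undistortPoints(np.array(uv,float).reshape(-1,1,2),c["K"],c["dist"]).reshape(-1,2)
    d=np.c_[p[:,0],-p[:,1],-np.ones(len(p))]@c["W"][:3,:3].T
    return c["W"][:3,3],d
def plane(c,uv,z):
    o,d=ray(c,uv); return o+d*((z-o[2])/d[:,2])[:,None]
def proj(c,P):
    q=(np.atleast_2d(P)-c["W"][:3,3])@c["W"][:3,:3]
    q=q*[1,-1,-1]
    return cv2.projectPoints(q,np.zeros(3),np.zeros(3),c["K"],c["dist"])[0].reshape(-1,2)
def save(c,n): cv2.imwrite(f"pics/{n}.png",cv2.cvtColor(c["image"],cv2.COLOR_RGB2BGR))
E
python3 - <<'E'
from h import *
print(ctrl.get_obs())
for n in("scene","side","wrist"):
    c=cam(n); save(c,n+"0"); print(n,c["W"].round(3).tolist(),c["fx"],c["dist"])
E
```

```text
{'time_s': 0.0, 'qpos': array([-6.66181946e-02,  3.00455337e-01,  1.52158423e+00, -8.57856167e-06,
        1.32072395e+00, -6.65924011e-02]), 'joint_vel': array([-0.00045369, -0.00061023,  0.00098456,  0.00092769,  0.00212456,
        0.00123504]), 'tau': array([-1.53750298e-03, -5.31805658e+01, -3.52735734e+01,  7.07558286e-02,
        2.43994006e-02, -4.79655944e-05]), 'ee_pos': array([ 5.49961972e-01, -1.09983827e-05,  4.04093517e-01]), 'eef_rot': array([-3.14042383e+00, -6.96223413e-05,  1.57077262e+00]), 'force': array([-0.46316494, -0.02637202,  0.2460382 ]), 'moment': array([ 0.02236761, -0.03266009,  0.01443391]), 'grip_force': 0.0, 'grip_width': 0.0940475763179957}
scene [[0.513, -0.656, 0.554, 1.364], [0.859, 0.404, -0.316, -0.474], [-0.017, 0.637, 0.77, 1.253], [0.0, 0.0, 0.0, 1.0]] 517.3632729697123 [-0.03380488  0.          0.          0.          0.        ]
side [[-0.788, 0.403, -0.465, -0.147], [-0.615, -0.514, 0.598, 0.855], [0.002, 0.757, 0.653, 1.07], [0.0, 0.0, 0.0, 1.0]] 535.5744640957463 [0.0233974 0.        0.        0.        0.       ]
wrist [[1.0, -0.0, 0.002, 0.55], [-0.001, 0.962, 0.274, 0.081], [-0.002, -0.274, 0.962, 0.384], [0.0, 0.0, 0.0, 1.0]] 418.8611561892201 [0.00528938 0.         0.         0.         0.        ]
```

View pics/scene0.png

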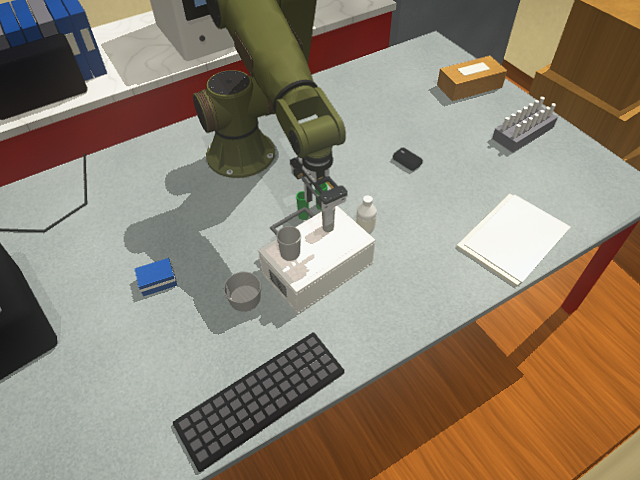

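View pics/side0.png

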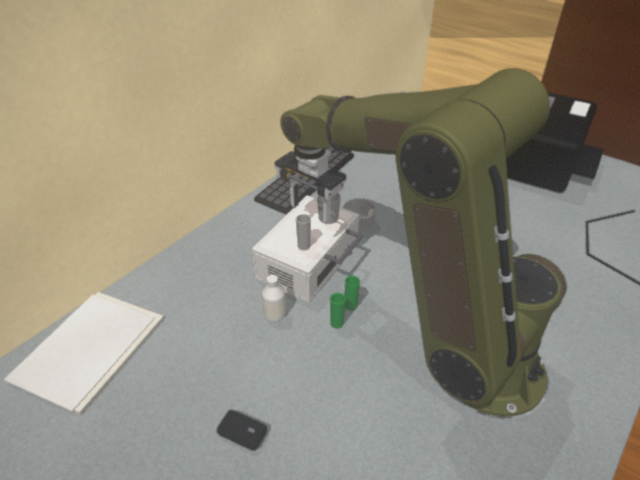

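Scene view: mid cup at about (289,240), slim cup (328,215), wide cup (243,290), warmer lid between, two green cups (303,203), (325,190), bottle (367,213). Side view: slim (304,230), mid (328,207), bottle (274,298), green cups (337,310), (352,292).

View pics/wrist0.png

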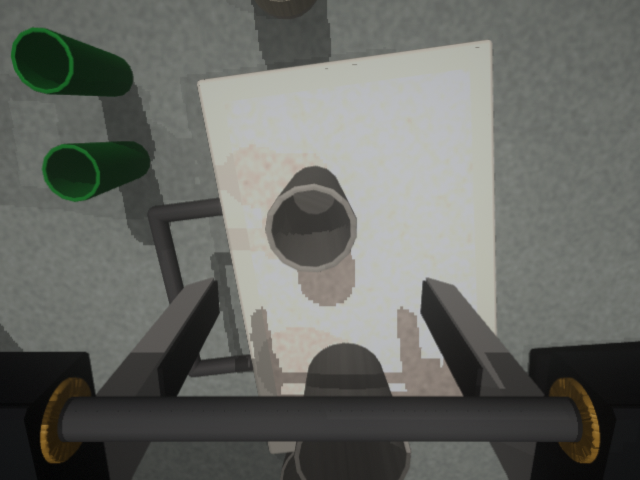

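Run:
```python
from h import *
c=cam("scene");s=cam("side")
a=cv2.resize(c["image"][170:330,210:390],None,fx=3.3,fy=3.3,interpolation=cv2.INTER_CUBIC)
cv2.imwrite("pics/crop_sc.png",a[...,::-1])
```

```text
(no output)
```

View pics/crop_sc.png

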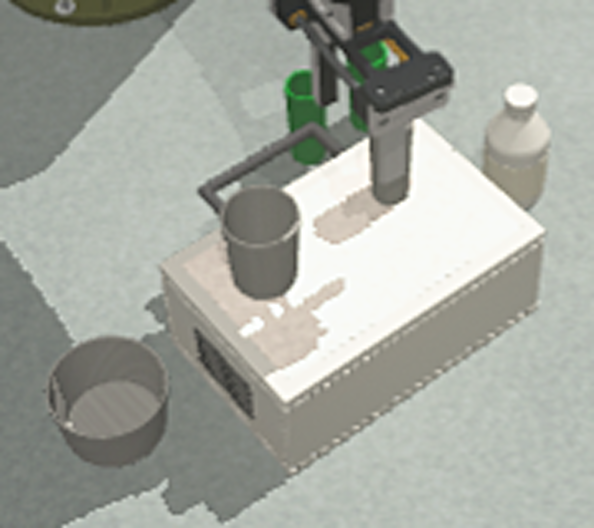

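Run:
```python
from h import *
w=cam("wrist");c=cam("scene")
sc=lambda p:[p[0]/3.3+210-.35,p[1]/3.3+170-.35]
print("slim wrist",plane(w,[[311,227]],.2105),"rim px",plane(w,[[267,227],[356,227],[311,186],[311,270]],.2105))
print("mid scene",plane(c,[sc((261,215))],.1925),plane(c,[sc((222,215)),sc((300,215))],.1925))
print("wide scene",plane(c,[sc((109,385))],.06),plane(c,[sc((50,390)),sc((168,390))],.06))
L=plane(w,[[199,80],[491,41],[275,452]],.1145);print("lid w",L)
M=plane(c,[sc((163,268)),sc((288,404)),sc((545,231)),sc((418,122))],.1145);print("lid sc",M)
print("bar w",plane(w,[[155,212],[193,367]],.1075),"bar sc",plane(c,[sc((203,191)),sc((312,128))],.1075))
print("bottle",plane(c,[sc((520,97))],.13),"green",plane(w,[[43,60],[73,171]],.096))
```

```text
slim wrist [[0.54551072 0.0359463  0.2105    ]] rim px [[0.5266541  0.03594753 0.2105    ]
 [0.56478926 0.03594452 0.2105    ]
 [0.54562066 0.05360223 0.2105    ]
 [0.54538908 0.01634466 0.2105    ]]
mid scene [[ 0.56995169 -0.10229277  0.1925    ]] [[ 0.55344844 -0.12908268  0.1925    ]
 [ 0.58643468 -0.07553623  0.1925    ]]
wide scene [[ 0.56538959 -0.25418896  0.06      ]] [[ 0.5440438  -0.29876498  0.06      ]
 [ 0.59575202 -0.21409374  0.06      ]]
lid w [[ 0.47611797  0.10282101  0.1145    ]
 [ 0.6500943   0.12422282  0.1145    ]
 [ 0.51395043 -0.17109075  0.1145    ]]
lid sc [[ 0.51881233 -0.17359345  0.1145    ]
 [ 0.69236507 -0.15067481  0.1145    ]
 [ 0.6545767   0.12336778  0.1145    ]
 [ 0.4909059   0.09855638  0.1145    ]]
bar w [[ 0.43778712  0.01964761  0.1075    ]
 [ 0.45352576 -0.09978846  0.1075    ]] bar sc [[ 0.45557862 -0.10284722  0.1075    ]
 [ 0.44124071  0.01639522  0.1075    ]]
bottle [[0.5252903  0.18526635 0.13      ]] green [[0.37265651 0.11617185 0.096     ]
 [0.38021315 0.04577594 0.096     ]]
```

Wrist view: slim rim at (311,227), mid rim cut off at the bottom (350,450), lid front edge (199,80)–(275,452), bar (155,212)–(193,367). All agrees with the scene view (warmer yaw about +7.6°). Moving above the mid cup to check it from near.

Call:
servo_tool(
  motion=[
    [0, 0, 0, 2, 0],
    [0, 0.5, 0, 4, 0],
    [0, 1, -3, 4, 0],
    [0, 1.5, -6, 4, 0],
    [0, 2, -9, 4, 0],
    [0, 2, -12, 4, 0],
    [0, 2, -14, 4, 0],
    [0, 2, -14, 4, 0],
    [0, 2, -14, 4, 0],
  ],
)

```text
time_s: 1.48
ee_pos: [0.57, -0.1392, 0.4447]
eef_rot: [3.142, -0.0, 1.571]
force: [0.6, 0.2, -0.4]
grip_width: 0.094
grip_force: 0.0
```

Run:
```python
from h import *
w=cam("wrist");save(w,"w1");o=ctrl.get_obs();print(o["ee_pos"],o["eef_rot"],o["time_s"])
print(proj(w,[[.57,-.102,.1925],[.565,-.254,.06],[.545,.036,.2105]]))
```

```text
[ 0.57006336 -0.13908141  0.44472877] [ 3.14149345e+00 -1.23803028e-04  1.57167559e+00] 1.525
[[ 320.90835263  198.69696718]
 [ 315.38328001  328.50375794]
 [ 262.86213911 -111.45161142]]
```

View pics/w1.png

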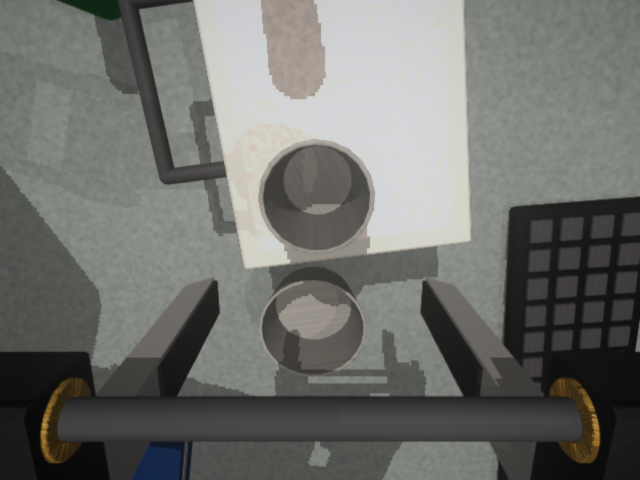

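Mid rim centred at (317,195), wide rim at (312,328): mid ≈ (0.568,-0.100), wide ≈ (0.562,-0.254). Grasp the mid cup near its rim.

Call:
servo_tool(
  motion=[
    [0, 0, 2, 0, 0],
    [0, -0.2, 3.9, 0, 0],
    [0, -0.2, 3.9, -2, 0],
    [0, -0.2, 3.9, -4, 0],
    [0, -0.2, 3.9, -6, 0],
    [0, -0.2, 3.9, -7.2, 0],
    [0, -0.2, 3.9, -7.4, 0],
    [0, -0.2, 3.9, -7.4, 0],
    [1, -0.2, 3.9, -7.4, 0],
    [1, -0.2, 3.9, -7.4, 0],
    [1, -0.2, 3.9, -7.4, 0],
    [1, -0.2, 3.9, -7.4, 0],
    [1, -0.2, 3.9, -7.4, 0],
    [1, -0.2, 3.9, -7.4, 0],
  ],
  squeeze=20,
)

```text
time_s: 3.28
ee_pos: [0.568, -0.101, 0.3708]
eef_rot: [3.141, 0.0, 1.571]
force: [-0.5, 0.5, 1.8]
grip_width: 0.0646
grip_force: 19.5
```

Call:
servo_tool(
  motion=[
    [1, 0, 0, 1, 0],
    [1, 0, 0, 3, 0],
    [1, 0, -2, 4, 0],
    [1, -0.2, -5, 4, 0],
    [1, -0.4, -8, 4, 0],
    [1, -0.6, -11, 4, 0],
    [1, -0.6, -13.5, 4, 0],
    [1, -0.6, -15, 4, 0],
    [1, -0.6, -15.4, 3, 0],
    [1, -0.6, -15.4, 1, 0],
    [1, -0.6, -15.4, -1, 0],
    [1, -0.6, -15.4, -3, 0],
    [1, -0.6, -15.4, -4, 0],
    [1, -0.6, -15.4, -4, 0],
  ],
)

```text
time_s: 5.03
ee_pos: [0.5621, -0.2546, 0.3301]
eef_rot: [-3.141, -0.001, 1.571]
force: [0.0, -0.5, -0.5]
grip_width: 0.0649
grip_force: 19.6
```

Run:
```python
from h import *
w=cam("wrist");c=cam("scene");s=cam("side")
a=w["image"][200:480,150:490]; P=proj(c,[[.562,-.254,.1]])[0].astype(int);print(P)
b=cv2.resize(c["image"][P[1]-50:P[1]+50,P[0]-60:P[0]+60],(336,280),interpolation=cv2.INTER_CUBIC)
cv2.imwrite("pics/m1.png",np.hstack([a,b])[...,::-1])
```

```text
[240 277]
```

View pics/m1.png

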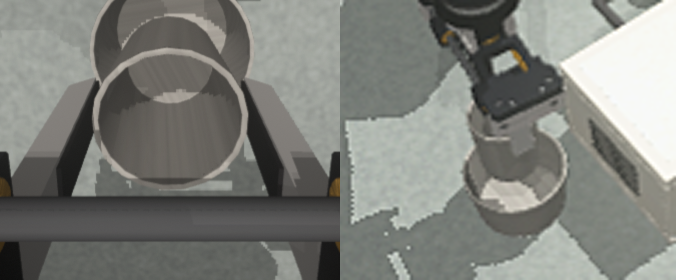

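The mid cup hangs centred between the fingers and above the wide cup in both views. Lowering.

Call:
servo_tool(
  motion=[
    [1, 0, 0, -1.5, 0],
    [1, 0, 0, -3, 0],
    [1, 0, 0, -4.5, 0],
    [1, 0, 0, -5.8, 0],
    [1, 0, 0, -6.5, 0],
    [1, 0, 0, -6.9, 0],
    [1, 0, 0, -6.9, 0],
    [1, 0, 0, -6.9, 0],
  ],
)

```text
time_s: 6.18
ee_pos: [0.5621, -0.255, 0.2621]
eef_rot: [3.141, 0.0, 1.571]
force: [-0.1, 0.2, -1.9]
grip_width: 0.0649
grip_force: 19.6
```

Call:
servo_tool(
  motion=[
    [0.2, 0, 0, 0, 0],
    [0.1, 0, 0, 0, 0],
    [0, 0, 0, 0, 0],
    [0, 0, 0, 0, 0],
    [0, 0, 0, 0, 0],
    [0, 0, 0, 2, 0],
    [0, 0, 0, 5, 0],
    [0, 0, 0, 9, 0],
    [0, 0, 0, 13, 0],
    [0, 0, 3, 17, 0],
    [0, 0, 7, 20, 0],
    [0, 0, 9, 20, 0],
    [0, 0, 9, 20, 0],
    [0, 0, 9, 20, 0],
  ],
)

```text
time_s: 7.92
ee_pos: [0.562, -0.1659, 0.4605]
eef_rot: [-3.14, -0.0, 1.57]
force: [0.5, 0.3, 0.9]
grip_width: 0.0942
grip_force: 0.0
```

Run:
```python
from h import *
w=cam("wrist");save(w,"w2");o=ctrl.get_obs();print(o["ee_pos"])
print(proj(w,[[.562,-.254,.082],[.562,-.254,.06],[.545,.036,.2105]]))
```

```text
[ 0.56202061 -0.1660259   0.4605273 ]
[[ 321.47779553  306.07421853]
 [ 321.45278355  296.39519318]
 [ 283.81904491 -163.94168182]]
```

View pics/w2.png

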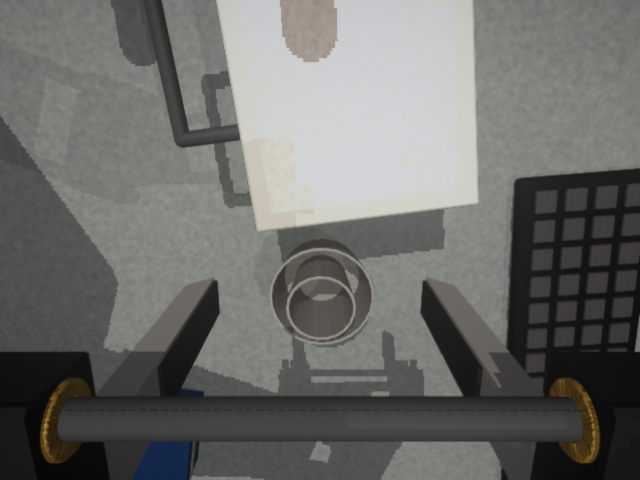

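Mid cup is nested and upright in the wide one, its rim at (321,309): position ≈ (0.562,-0.257). Now the slim cup.

Call:
servo_tool(
  motion=[
    [0, 0, 2, 0, 0],
    [0, -0.3, 5, 0, 0],
    [0, -0.6, 9, 0, 0],
    [0, -0.9, 13, 0, 0],
    [0, -1.3, 17, 0, 0],
    [0, -1.6, 19.5, 0, 0],
    [0, -1.6, 20.2, 0, 0],
    [0, -1.6, 20.2, -2, 0],
    [0, -1.6, 20.2, -4.5, 0],
    [0, -1.6, 20.2, -6.5, 0],
    [0, -1.6, 20.2, -7.2, 0],
    [0, -1.6, 20.2, -7.2, 0],
    [1, -1.6, 20.2, -7.2, 0],
    [1, -1.6, 20.2, -7.2, 0],
    [1, -1.6, 20.2, -7.2, 0],
    [1, -1.6, 20.2, -7.2, 0],
    [1, -1.6, 20.2, -7.2, 0],
    [1, -1.6, 20.2, -7.2, 0],
    [1, -1.6, 20.2, -7.2, 0],
    [1, -1.6, 20.2, -7.2, 0],
  ],
  squeeze=20,
)

```text
time_s: 10.48
ee_pos: [0.546, 0.037, 0.3896]
eef_rot: [-3.142, -0.0, 1.571]
force: [0.6, 0.7, 0.9]
grip_width: 0.0397
grip_force: 20.0
```

Call:
servo_tool(
  motion=[
    [1, 0, 0, 1, 0],
    [1, 0, 0, 3, 0],
    [1, 0.2, -2, 4, 0],
    [1, 0.5, -6, 4, 0],
    [1, 0.7, -10, 4, 0],
    [1, 0.9, -14, 4, 0],
    [1, 1.1, -18, 4, 0],
    [1, 1.4, -22, 4, 0],
    [1, 1.6, -26, 4, 0],
    [1, 1.6, -28.5, 4, 0],
    [1, 1.6, -29.4, 3, 0],
    [1, 1.6, -29.4, 1, 0],
    [1, 1.6, -29.4, -0.7, 0],
    [1, 1.6, -29.4, -1.5, 0],
    [1, 1.6, -29.4, -1.5, 0],
    [1, 1.6, -29.4, -1.5, 0],
  ],
)

```text
time_s: 12.48
ee_pos: [0.5621, -0.2569, 0.3754]
eef_rot: [3.141, 0.001, 1.571]
force: [-0.0, -0.6, 0.7]
grip_width: 0.0394
grip_force: 20.0
```

Run:
```python
from h import *
w=cam("wrist");c=cam("scene");s=cam("side")
a=w["image"][200:480,150:490]; P=proj(c,[[.562,-.254,.1]])[0].astype(int)
f=lambda c,P:cv2.resize(c["image"][P[1]-50:P[1]+50,P[0]-60:P[0]+60],(336,280),interpolation=cv2.INTER_CUBIC)
Q=proj(s,[[.562,-.254,.1]])[0].astype(int)
cv2.imwrite("pics/m2.png",np.vstack([np.hstack([a[:,:336],f(c,P)]),np.hstack([f(s,Q),f(s,Q)*0])])[...,::-1])
print(proj(w,[[.562,-.257,.082],[.562,-.257,.1+.096]])-[150,200])
```

```text
[[170.25218655  41.30915712]
 [170.56202915 118.91120833]]
```

View pics/m2.png

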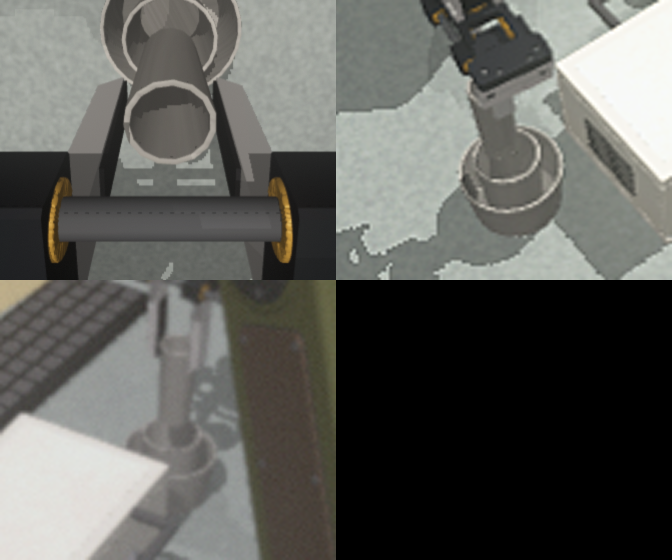

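All three views show the slim cup right above the mid cup's mouth. Lower, release, retreat.

Call:
servo_tool(
  motion=[
    [1, 0, 0, -1.5, 0],
    [1, 0, 0, -3, 0],
    [1, 0, 0, -4.5, 0],
    [1, 0, 0, -6, 0],
    [1, 0, 0, -7.5, 0],
    [1, 0, 0, -8.5, 0],
    [1, 0, 0, -9, 0],
    [1, 0, 0, -9, 0],
    [1, 0, 0, -9, 0],
  ],
)

```text
time_s: 13.75
ee_pos: [0.5621, -0.257, 0.2852]
eef_rot: [3.141, 0.0, 1.571]
force: [0.3, -0.4, -0.3]
grip_width: 0.0393
grip_force: 20.0
```

Call:
servo_tool(
  motion=[
    [0.4, 0, 0, 0, 0],
    [0.2, 0, 0, 0, 0],
    [0, 0, 0, 0, 0],
    [0, 0, 0, 0, 0],
    [0, 0, 0, 0, 0],
    [0, 0, 0, 2, 0],
    [0, 0, 0, 5, 0],
    [0, 0, 0, 9, 0],
    [0, 0, 0, 13, 0],
    [0, -2, 3, 16, 0],
    [0, -5, 7, 18, 0],
    [0, -8, 11, 18, 0],
    [0, -10, 15, 18, 0],
    [0, -11, 17, 18, 0],
    [0, -11, 17, 18, 0],
    [0, -11, 17, 18, 0],
  ],
)

```text
time_s: 15.75
ee_pos: [0.4526, -0.0877, 0.4645]
eef_rot: [-3.141, 0.0, 1.57]
force: [-0.3, -0.6, -0.4]
grip_width: 0.0942
grip_force: 0.0
```

Run:
```python
from h import *
w=cam("wrist");c=cam("scene");o=ctrl.get_obs();print(o["ee_pos"])
P=proj(c,[[.562,-.254,.1]])[0].astype(int)
a=cv2.resize(c["image"][P[1]-50:P[1]+50,P[0]-30:P[0]+30],(288,480),interpolation=cv2.INTER_CUBIC)
im=w["image"].copy()
cv2.imwrite("pics/m3.png",np.hstack([im[:,:500],a])[...,::-1])
print(proj(w,[[.4465,-.0415,.1075]]))
```

```text
[ 0.45251075 -0.08784755  0.46431184]
[[313.18981994 162.88630033]]
```

View pics/m3.png

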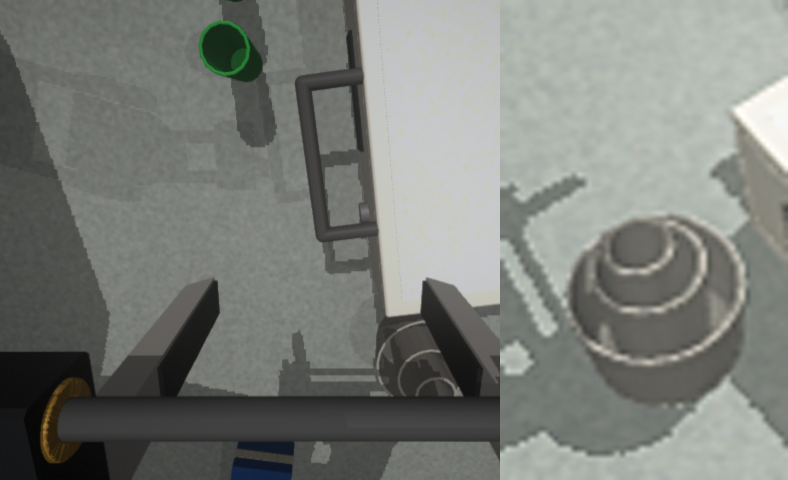

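The three cups are nested and upright (right panel); the bar runs from (303,83) to (322,236).

Run:
```python
from h import *
w=cam("wrist");o=ctrl.get_obs()
B=plane(w,[[303,83],[322,236]],.1075);d=B[0]-B[1];m=B.mean(0);y=np.arctan2(-d[0],d[1]);print(B,np.linalg.norm(d),np.degrees(y))
E=plane(w,[[356,0],[386,317]],.1145);e=E[0]-E[1];print(E,"edge yaw",np.degrees(np.arctan2(-e[0],e[1])))
print("shift cm",(m+[0,0,.18]-o["ee_pos"])*100)
y=np.radians(7.6)
for t in list(range(0,61,4)): 
    a=np.radians(t); u=22.5*(1-np.cos(a)); print(t,np.round([u*np.cos(y),u*np.sin(y),22.5*np.sin(a)],2))
```

```text
[[ 0.43894055  0.01824937  0.1075    ]
 [ 0.45332347 -0.10200121  0.1075    ]] 0.12110768203677459 6.820628102117028
[[ 0.4772014   0.07254968  0.1145    ]
 [ 0.50867178 -0.17289168  0.1145    ]] edge yaw 7.306571970811596
shift cm [ -0.63178518   4.59073222 -17.68043695]
0 [0. 0. 0.]
4 [0.05 0.01 1.57]
8 [0.22 0.03 3.13]
12 [0.49 0.07 4.68]
16 [0.86 0.12 6.2 ]
20 [1.34 0.18 7.7 ]
24 [1.93 0.26 9.15]
28 [ 2.61  0.35 10.56]
32 [ 3.39  0.45 11.92]
36 [ 4.26  0.57 13.23]
40 [ 5.22  0.7  14.46]
44 [ 6.26  0.84 15.63]
48 [ 7.38  0.98 16.72]
52 [ 8.57  1.14 17.73]
56 [ 9.83  1.31 18.65]
60 [11.15  1.49 19.49]
```

Call:
servo_tool(
  motion=[
    [0.62, -0.3, 2, 0, 3],
    [0.62, -0.6, 4, 0, 6],
    [0.62, -0.6, 4.6, 0, 7.3],
    [0.62, -0.6, 4.6, -2, 7.3],
    [0.62, -0.6, 4.6, -5, 7.3],
    [0.62, -0.6, 4.6, -8, 7.3],
    [0.62, -0.6, 4.6, -10, 7.3],
    [0.62, -0.6, 4.6, -11, 7.3],
    [0.62, -0.6, 4.6, -11, 7.3],
    [0.62, -0.6, 4.6, -11, 7.3],
  ],
)

```text
time_s: 17.15
ee_pos: [0.4462, -0.0411, 0.3554]
eef_rot: [3.14, 0.0, 1.698]
force: [-0.2, -0.5, 0.9]
grip_width: 0.0359
grip_force: 0.0
```

Run:
```python
from h import *
w=cam("wrist");o=ctrl.get_obs();print(o["ee_pos"],o["grip_width"])
im=w["image"].copy();g=np.array(o["ee_pos"])
cv2.imwrite("pics/w4.png",im[...,::-1]);print(proj(w,[g-[0,0,.18],[.446,-.042,.1075],[.4389,.0182,.1075]]))
```

```text
[ 0.44615036 -0.04111696  0.35540748] 0.03525388990380677
[[320.23891363 318.09831735]
 [319.64924399 265.1426777 ]
 [320.69984328 158.64581358]]
```

View pics/w4.png

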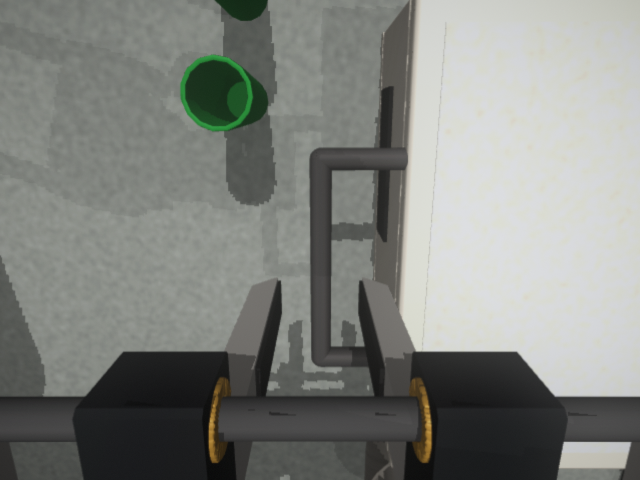

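Bar at column 321, parallel to the pads and centred between them. Descend and grip.

Call:
servo_tool(
  motion=[
    [0.62, 0, 0, -2, 0],
    [0.62, 0, 0, -4, 0],
    [0.62, 0, 0, -6, 0],
    [0.62, 0, 0, -6.8, 0],
    [0.62, 0, 0, -6.8, 0],
    [1, 0, 0, -6.8, 0],
    [1, 0, 0, -6.8, 0],
    [1, 0, 0, -6.8, 0],
    [1, 0, 0, -6.8, 0],
    [1, 0, 0, -6.8, 0],
    [1, 0, 0, -6.8, 0],
  ],
  squeeze=35,
)

```text
time_s: 18.58
ee_pos: [0.4464, -0.0409, 0.2871]
eef_rot: [3.139, 0.0, 1.698]
force: [6.4, 1.5, -1.2]
grip_width: 0.011
grip_force: 35.0
```

Call:
servo_tool(
  motion=[
    [1, 0, 0, 0.8, 0],
    [1, 0.05, 0, 1.6, 0],
    [1, 0.1, 0, 2.4, 0],
    [1, 0.2, 0, 3.1, 0],
    [1, 0.35, 0.05, 3.9, 0],
    [1, 0.5, 0.1, 4.7, 0],
    [1, 0.7, 0.1, 5.4, 0],
    [1, 0.9, 0.1, 6.2, 0],
    [1, 1.1, 0.15, 7, 0],
    [1, 1.3, 0.2, 7.7, 0],
    [1, 1.3, 0.2, 7.7, 0],
    [1, 1.3, 0.2, 7.7, 0],
  ],
)

```text
time_s: 20.08
ee_pos: [0.4599, -0.039, 0.3641]
eef_rot: [3.136, 0.001, 1.698]
force: [19.8, -0.5, -9.1]
grip_width: 0.011
grip_force: 35.0
```

Bar pulls toward the hinge by 20 N; bias the arc slightly inward.

Call:
servo_tool(
  motion=[
    [1, 0.2, 0, 0, 0],
    [1, 0.5, 0, 0.7, 0],
    [1, 0.8, 0.1, 1.4, 0],
    [1, 1.2, 0.1, 2.1, 0],
    [1, 1.5, 0.2, 2.8, 0],
    [1, 1.9, 0.2, 3.5, 0],
    [1, 2.3, 0.3, 4.2, 0],
    [1, 2.7, 0.3, 4.8, 0],
    [1, 3.1, 0.4, 5.5, 0],
    [1, 3.1, 0.4, 5.5, 0],
    [1, 3.1, 0.4, 5.5, 0],
  ],
)

```text
time_s: 21.45
ee_pos: [0.4898, -0.0352, 0.419]
eef_rot: [-3.141, 0.001, 1.698]
force: [-6.7, -3.3, 1.9]
grip_width: 0.011
grip_force: 35.0
```

Call:
servo_tool(
  motion=[
    [1, 0.5, 0.05, 0.6, 0],
    [1, 1, 0.1, 1.2, 0],
    [1, 1.5, 0.2, 1.8, 0],
    [1, 2, 0.25, 2.4, 0],
    [1, 2.5, 0.3, 2.9, 0],
    [1, 3.1, 0.4, 3.5, 0],
    [1, 3.7, 0.45, 4, 0],
    [1, 4.3, 0.55, 4.5, 0],
    [1, 4.9, 0.6, 5, 0],
    [1, 5.5, 0.7, 5.4, 0],
    [1, 6.1, 0.8, 5.8, 0],
    [1, 6.7, 0.9, 6.3, 0],
    [1, 6.7, 0.9, 6.3, 0],
    [1, 6.7, 0.9, 6.3, 0],
    [1, 6.7, 0.9, 6.3, 0],
  ],
)

```text
time_s: 23.32
ee_pos: [0.5569, -0.0264, 0.4824]
eef_rot: [3.141, 0.001, 1.698]
force: [-2.1, -5.0, 1.3]
grip_width: 0.011
grip_force: 35.0
```

Run:
```python
from h import *
o=ctrl.get_obs();p=np.array(o["ee_pos"]);print(p,o["force"])
y=np.radians(7.3);H=np.array([.4464,-.0409,.2871])+.225*np.array([np.cos(y),np.sin(y),0])
d=p-H;u=-d@[np.cos(y),np.sin(y),0];print(np.degrees(np.arctan2(d[2],u)),np.hypot(u,d[2]))
# independent: lid-bar pixels in scene/side; save both crops, predicted bar centre
for n in("scene","side"):
    c=cam(n);save(c,n+"9")
```

```text
[ 0.55685657 -0.02636625  0.48238176] [-2.11257447 -4.96278697  1.27866551]
59.81417796825163 0.22591615607201448
```

```bash
python3 -c "
from station import ctrl
print(ctrl.hand_in())"
```

```text
the job is handed in; nothing more can be done
None
```

The three cups are nested upright (seen in the camera view before I opened the lid), and the gripper is holding the lid at about 60° by its bar; that angle is worked out from the arm's position, not measured in a picture, and the job is handed in.

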